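# Hang a bin on the slotted upright and set the pen pot in it

### The job

Hang the small square bin on the slotted upright: put its two hooks through the top pair of slots, then press it down until it is fully home and the spring tongue has snapped out over its cross bar. Then lower the square pen pot into the bin until it stands on the bin's floor, and only then let go of it. Leave the other things on the desk where they are.

Things in the scene. Friction and masses are not known exactly. Their poses are not given: they have to be found in the camera images.
- upright: White sheet-metal slotted upright, fixed on a foot plate (8 mm high, x -75 to +50, 124 wide). Origin on the desk below the middle of its front face; x runs from the front into the panel, y along it, z up. Front face at x = 0, 93 mm wide, top edge z = 139; panel 4 mm thick, open behind. Three rows of slots, 36 mm apart, each row a pair at y = -22 and +22, a slot 10 mm wide, 21 tall.
- slot_seat (a point): Point on the upright's front face midway between the two top slots, at the height of their lower edges (upright frame x 0, y 0, z 112 mm; the slots' upper edges are at z = 133). The bin is home when hook_seat meets it: bin origin at upright frame x -40, y 0, z 67 mm, same yaw as the upright, rim at z = 142.
- tongue (a joint): Steel spring tongue, 16 mm wide, 14 long, between the top two slots, hinged at its upper end; its free lower end leans out 6.5 mm from the face, 2 mm above slot_seat. 0 = sprung out (rest), up to about 0.2 rad as the bin's cross bar pushes it in on the way down; snaps back to 0 once the bar is below it and then stops it lifting. It takes 8 to 10 N of downward press; the bin's weight will not do.
- bin: White square bin, open on top, 66 x 66 mm outside, 60 x 60 inside, 75 high, walls and floor 3, about 0.16 kg, upright on the desk. Origin: centre of the square's underside; x to its back, y across, z up; grip the plain faces y = -33, +33. At the back two full-height rails reach x = 40 and lie on the upright's face when hung; between them a cross bar, z 41 to 45, set in 2.5 mm from the rails' face.
- hook_seat (a point): Point on the bin between its two steel hooks, on the rails' face at the height of the stems' undersides (bin frame x 40, y 0, z 45 mm). Hooks at y = -22, +22, 6 mm wide: stem 5 mm high, 10.5 long; lip hanging 12 mm below it, leaving a gap of 5 (top) to 6.5 mm (bottom). To enter: rails flat on the panel with hook_seat 12.5 to 15.5 mm (best 14) above slot_seat, then straight down.
- pot: Grey square pen pot, open on top, 52 x 52 mm outside, 100 high, wall 3 mm, on a foot 46 mm square and 4 high; about 0.12 kg; upright on the desk. Origin: centre of its underside, z up, x and y square to its sides (any quarter turn will do). In the bin it has 4 mm play each side, stands on the floor 3 mm above the bin's underside and sticks out 28 mm above the rim.
- tape_roll: Bystander, loose: roll of paper tape lying flat, 93 mm across, 19 high. Origin at the centre of its underside. To be left alone.
- stapler: Bystander, loose: stapler, 36 x 150 x 60 mm, standing on the desk. Origin at the centre of its underside. To be left alone.
- pot_cup: Bystander, loose: round dark stoneware cup, 76 mm across, 88 high (not the pen pot of this job, which is square). Origin at the centre of its underside. To be left alone.
- mouse: Bystander, loose: computer mouse, 107 x 58 x 33 mm. Origin at the centre of its underside. To be left alone.
- eraser: Bystander, loose: eraser, 22 x 52 x 12 mm. Origin at the centre of its underside. To be left alone.
- match_box: Bystander, loose: match box, 36 x 53 x 15 mm. Origin at the centre of its underside. To be left alone.

How it is judged:
On the way, in this order (a step that is already met when the one before it is completed fails the run):
1. the bin hangs by its hooks in the top pair of slots, fully down, with the tongue sprung out over its cross bar and the pot not yet in it (distance between hook_seat and slot_seat below 0.006 m and z of hook_seat in the frame of upright between 0.109 and 0.115 m and value of joint tongue below 0.08 rad and angle between the x axis of bin and the x axis of upright, either way round below 0.1 rad and angle between bin's own z axis and vertical below 0.1 rad and distance between pot and bin above 0.06 m), for 0.2 s.
2. the pot stands on the floor of the locked bin while still held by the fingers (distance between hook_seat and slot_seat below 0.006 m and z of hook_seat in the frame of upright between 0.109 and 0.115 m and value of joint tongue below 0.08 rad and angle between the x axis of bin and the x axis of upright, either way round below 0.1 rad and angle between bin's own z axis and vertical below 0.1 rad and x of pot in the frame of bin between -0.0065 and 0.0065 m and y of pot in the frame of bin between -0.0065 and 0.0065 m and z of pot in the frame of bin between 0 and 0.01 m and contact force between the fingers and pot above 0.3 N), for 0.05 s.
At the end, for the whole second after the job is handed in: The bin hangs in the top slots: hook_seat within 6 mm of slot_seat and 3 mm of its height, upright and square to it within 0.1 rad, the tongue back below 0.08 rad; the pot stands upright (0.12 rad) on the bin's floor (within 7 mm in height, 6.5 mm of centre each way); both at rest (distance between hook_seat and slot_seat below 0.006 m and z of hook_seat in the frame of upright between 0.109 and 0.115 m and value of joint tongue below 0.08 rad and angle between the x axis of bin and the x axis of upright, either way round below 0.1 rad and angle between bin's own z axis and vertical below 0.1 rad and x of pot in the frame of bin between -0.0065 and 0.0065 m and y of pot in the frame of bin between -0.0065 and 0.0065 m and z of pot in the frame of bin between 0 and 0.01 m and angle between pot's own z axis and vertical below 0.12 rad and linear speed of each of bin, pot below 0.02 m/s); the robot touches nothing.
It fails at once if a bystander (tape roll, stapler, round cup, mouse, eraser, match box) is shifted by more than 30 mm (distance of any of tape_roll, stapler, pot_cup, mouse, eraser, match_box from where it was at the start of the episode above 0.03 m).
It also fails if it takes over 58 s, if anything falls off the work surface, if the arm or the gripper's body presses on something with over 40 N, if the wrist force passes 120 N, or if a joint passes its speed limit or range.

### The arm

A 6-joint arm with a two-finger parallel gripper is mounted at the origin on the work surface; the furniture and walls round the work are solid. World frame = base frame: x ahead of the robot, y to its left, z up, the work surface at z = 0. Lengths are in m, angles in rad, forces in N, time in s.
With the tool pointing down it reaches from about 0.35 to 0.875 m from the base axis. Payload 4.2 kg.
Tool frame: the origin (TCP) lies at the very end of the fingers, on their centre line; the grasp point (between the pads) lies 19 mm behind it; z points along the fingers, y is the line along which they close (so a half turn about z gives the same grasp; the last joint's range is limited). The gripper opens to 87 mm and grips with 3 to 60 N. Pads are 19 mm wide; open, the fingers measure 117 mm over their backs; the gripper's body (75 mm by 190 mm) begins 51 mm behind the grasp point.
Start: joints at [1.543, 0.385, 0.008, 0, -1.194, -0.259], TCP at [0.177, 0.599, 0.223] pointing down, gripper open.
Joint ranges: [-3.14, 3.14], [-1.21, 2.06], [-1.07, 1.41], [-3.16, 2.05], [-2.99, -0.16], [-3.1, 3.1]. Speed limits (rad/s): [2.79, 2.79, 3.14, 3.14, 3.14, 3.14].

### API

Orientations are given as a 3x3 rotation matrix whose columns are the frame's x, y, z axes.
In Python, from station import r gives the robot as it stands.
- The arm moves only by the tool step_hand, called after "Emit:" as a command line: name --argument value ..., lists and objects as JSON in quotes. Schema: {"type":"object","properties":{"segments":{"type":"array","items":{"type":"object","properties":{"tx":{"type":"number"},"ty":{"type":"number"},"tz":{"type":"number"},"rx":{"type":"number"},"ry":{"type":"number"},"rz":{"type":"number"}},"additionalProperties":false},"minItems":1,"maxItems":10},"aperture":{"type":"number"},"grip_force":{"type":"number"},"only":{"type":"string"},"quiet":{"type":"boolean"},"lines":{"type":"string"}},"required":["segments"],"additionalProperties":false}. segments is a list of rows, 1 to 10 of them, each an object with the fields tx, ty, tz (the shift in mm), rx, ry, rz (a rotation vector in units of 0.05 rad); a field left out counts as zero; each row shifts and turns the commanded pose from where the row before left it, along the tool's axes as they then stand; what a row does not reach is not made up. A row lasts 1/12 s, in which the tool goes at most 0.0417 m and 0.125 rad, less where a joint would pass 70% of its speed; a pose out of reach is approached as far as the arm can. aperture is the finger opening in m, set as the call begins (left out keeps the last). The fingers move at their own pace and stop on an object; grip_force is the grip in N (left out, the last holds). Time passes only in rows, so rows that do not move let the fingers close. The tool returns the time, the measured TCP pose, the force, the opening and the grip force at its end. only (a regular expression) keeps the lines of the reply that match it, lines (a string "A,B") keeps lines A to B, and quiet returns only ok. Input that does not fit is refused with a message, and nothing moves.
- r.read_state(): the state, without advancing time (a new reading comes with each control period).
- r.read_camera(name): name is "side" or "top" or "wrist"; returns the picture (384x512x3 uint8, red, green, blue); there is no depth.
- r.camera_model(name): a dict with "intrinsics" (3x3 intrinsics, pixels), "D" ([k1, k2, p1, p2, k3] as OpenCV has them; the pictures are not rectified), "R" (3x3) and "t" (3): a world point X has camera coordinates R X + t. Camera axes: x right, y down, z forward; pixel columns grow to the right and rows downward; lengths in m; the calibration is good to about 2 mm. A picture is of the moment at which its call begins: read the wrist's pose just before it. camera_model takes no time and is no camera call; for the wrist camera it gives the pose at the moment of the call.
- r.close_job(): hands the job in; it is judged then, once.
The state is a dict: "clock": time; "joints": joint angles; "dq": joint speeds; "joint_efforts": joint torques, N m; "ee_pos": TCP position; "tcp_rot": TCP orientation; "contact_force": force on the tool from outside, world axes, zero at the start; "wrist_torque": the same for the moment, N m; "grip_width": finger opening in m; "gripper_force": force on a finger pad.
Only numpy, scipy, OpenCV 4.12 (cv2) and the standard library are available. Lean on these libraries where they do the work, as an engineer would, in place of code of your own. Each camera call takes 0.05 s, during which the arm holds its last target. There are 200 camera calls.

## Working session

There is one attempt and no reset: what is moved stays moved. The work goes in short steps, Python scripts to look and compute and a tool call to move; the robot and the scene stay as the last step left them, time stands still between calls to the robot, and variables do not carry over. Pictures are saved under pics/ and viewed, at most 10 in all, crops included, and the job is handed in when it is done.

```bash
ls; mkdir -p pics
```

Run:
```python
from station import r
import cv2,numpy as np
s=r.read_state();print(s['clock'],s['ee_pos'],s['tcp_rot'],s['grip_width'])
for n in('side','top'):
    im=r.read_camera(n);cv2.imwrite(f'pics/{n}0.png',im[:,:,::-1]);np.save(f'pics/{n}0.npy',im)
    m=r.camera_model(n);print(n,np.round(m['intrinsics'],1).tolist(),m['D'],np.round(m['R'],3).tolist(),m['t'])
a=cv2.imread('pics/side0.png');b=cv2.imread('pics/top0.png')
cv2.imwrite('pics/both.png',cv2.resize(np.hstack([a,b]),(800,300)))
```

```text
pics
station.py
0.0 [0.17659376 0.59888803 0.22143337] [[ 9.59108057e-01 -2.83039693e-01 -5.16028882e-04]
 [-2.83040135e-01 -9.59105543e-01 -2.19993070e-03]
 [ 1.27741550e-04  2.25602814e-03 -9.99997447e-01]] 0.08717158612238217
side [[355.8, 0.0, 260.5], [0.0, 355.8, 189.6], [0.0, 0.0, 1.0]] [-0.04963217  0.          0.          0.          0.        ] [[-0.93, -0.366, -0.006], [-0.237, 0.615, -0.752], [0.279, -0.698, -0.66]] [0.49916449 0.23814173 0.79715896]
top [[495.0, 0.0, 255.4], [0.0, 495.0, 198.7], [0.0, 0.0, 1.0]] [-0.14152206  0.          0.          0.          0.        ] [[-0.083, -0.997, -0.002], [-0.947, 0.079, -0.31], [0.309, -0.024, -0.951]] [-0.01192506  0.57057177  1.1319171 ]
```

Run:
```python
import cv2
for n in('side','top'):
    a=cv2.imread(f'pics/{n}0.png');cv2.imwrite(f'pics/{n}0b.png',cv2.resize(a,(800,600),interpolation=cv2.INTER_CUBIC))
```

```text
(no output)
```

View pics/side0.png

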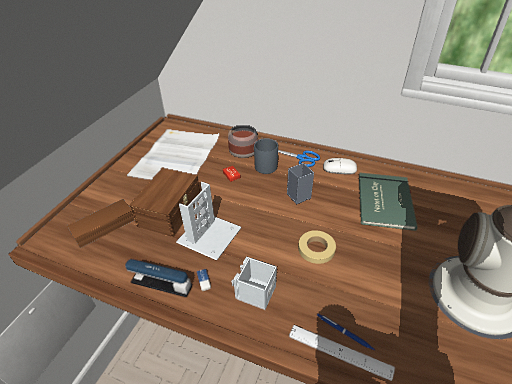

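View pics/top0.png

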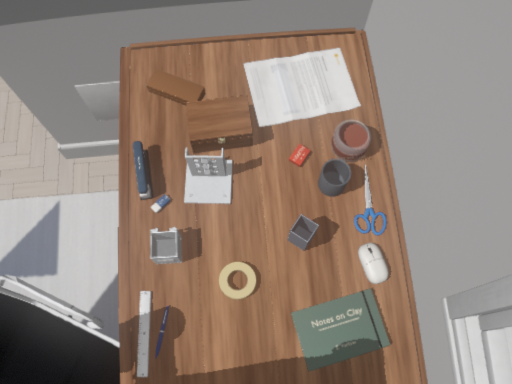

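Create h.py:
```python
import cv2,numpy as np
from scipy.optimize import least_squares
def crop(im,x0,x1,y0,y1,k,step=10):
    c=cv2.resize(im[y0:y1,x0:x1],None,fx=k,fy=k,interpolation=cv2.INTER_CUBIC)
    for x in range(x0-x0%step+step,x1,step):
        p=int((x-x0+.5)*k);cv2.line(c,(p,0),(p,8),(0,0,255),1);cv2.putText(c,str(x),(p-10,18),0,.35,(0,255,255),1)
    for y in range(y0-y0%step+step,y1,step):
        p=int((y-y0+.5)*k);cv2.line(c,(0,p),(8,p),(0,0,255),1);cv2.putText(c,str(y),(9,p+4),0,.35,(0,255,255),1)
    return c
def join(*cs):
    H=max(c.shape[0] for c in cs)
    return np.hstack([cv2.copyMakeBorder(c,0,H-c.shape[0],0,0,cv2.BORDER_CONSTANT) for c in cs])
def proj(m,X):
    X=np.atleast_2d(np.array(X,float))
    return cv2.projectPoints(X,cv2.Rodrigues(np.array(m['R']))[0],np.array(m['t'],float),np.array(m['intrinsics']),np.array(m['D']))[0][:,0]
def place(p,P):
    P=np.atleast_2d(np.array(P,float));c,s=np.cos(p[2]),np.sin(p[2])
    return np.c_[p[0]+c*P[:,0]-s*P[:,1],p[1]+s*P[:,0]+c*P[:,1],P[:,2]+p[3]]
def fit(obs,p0,zfree=True):
    # obs: list of (model, local pts, pixels)
    f=lambda p:np.concatenate([(proj(m,place(np.r_[p,0] if len(p)==3 else p,P))-np.array(U)).ravel() for m,P,U in obs])
    s=least_squares(f,p0 if zfree else p0[:3],loss='soft_l1');return s.x,f(s.x).reshape(-1,2)
def triang(obs):
    f=lambda X:np.concatenate([(proj(m,X)-u).ravel() for m,u in obs])
    s=least_squares(f,[.5,.2,.05]);return s.x,s.fun
```

Run:
```python
import cv2;from h import *
a=cv2.imread('pics/side0.png');b=cv2.imread('pics/top0.png')
cv2.imwrite('pics/c1.png',join(crop(a,172,282,178,312,4),crop(b,142,232,142,270,4)))
cv2.imwrite('pics/c2.png',join(crop(a,278,322,158,210,9,5),crop(b,282,322,210,255,9,5)))
```

```text
(no output)
```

View pics/c1.png

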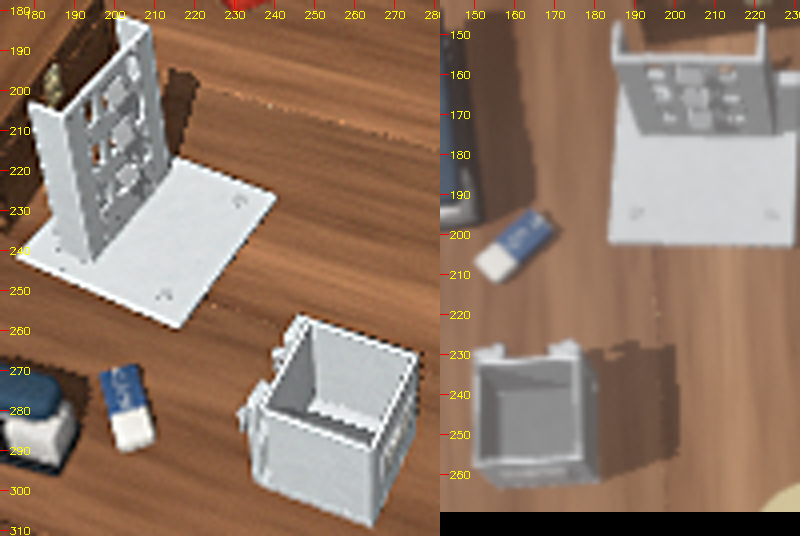

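View pics/c2.png

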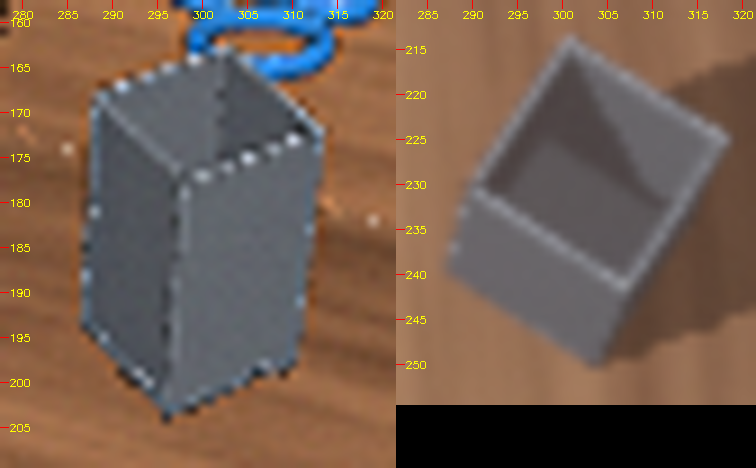

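Create m1.py:
```python
from station import r;from h import *
S,T=r.camera_model('side'),r.camera_model('top')
def c1s(l):l=np.array(l,float);return (l+.5)/4-.5+[172,178]
def c1t(l):l=np.array(l,float)-[440,0];return (l+.5)/4-.5+[142,142]
def c2s(l):l=np.array(l,float);return (l+.5)/9-.5+[278,158]
def c2t(l):l=np.array(l,float)-[396,0];return (l+.5)/9-.5+[282,210]
L=lambda *p:np.array(p)/1000
def go(n,o,p0):
    for z in(True,False):
        p,e=fit(o,p0,z);print(n,np.round(p,4).tolist(),'rms',round(float(np.sqrt((e**2).mean())),2))
    print(np.round(e,1).tolist())
    for q in o:print(' single',np.round(fit([q],p0,False)[0],4).tolist())
if __name__=='__main__':
    go('up',[(S,L((0,46.5,139),(0,-46.5,139),(0,46.5,8),(-75,-62,8),(-75,62,8),(50,62,8)),c1s([(64,117),(149,33),(93,262),(276,197),(180,324),(18,255)])),
     (T,L((0,46.5,139),(0,-46.5,139),(0,46.5,8),(0,-46.5,8),(-75,62,8),(-75,-62,8)),c1t([(613,59),(770,57),(634,135),(775,135),(609,241),(796,243)]))],[.8,.2,0,0])
    go('bin',[(S,L((33,33,75),(-33,33,75),(-33,-33,75),(33,-33,75),(-33,33,0)),c1s([(265,407),(374,445),(418,354),(302,318),(373,525)])),
     (T,L((33,33,75),(33,-33,75),(-33,33,75),(-33,-33,75),(-33,33,0),(-33,-33,0)),c1t([(476,357),(578,354),(474,467),(584,461),(497,487),(598,482)]))],[.6,.25,0,0])
    go('pot',[(S,L((26,26,100),(-26,26,100),(-26,-26,100),(26,-26,100),(26,26,4),(-26,26,4),(-26,-26,4)),c2s([(96,97),(183,180),(322,133),(225,50),(84,322),(166,417),(294,368)])),
     (T,L((26,26,100),(26,-26,100),(-26,-26,100),(-26,26,100),(-26,26,4),(-26,-26,4)),c2t([(571,38),(729,137),(624,291),(475,188),(446,263),(598,366)]))],[.6,0,-.7,0])
```

```bash
python3 m1.py
```

```text
up [0.672, 0.0593, -0.0921, -0.004] rms 0.7
up [0.6706, 0.0604, -0.0868] rms 0.87
[[-0.1, -0.3], [0.5, -2.7], [-0.0, 0.4], [0.4, -1.8], [0.1, -0.3], [-0.8, -0.4], [-0.8, 0.1], [-2.1, 0.6], [0.7, 0.1], [-0.1, 0.1], [-0.2, 0.1], [-0.2, -0.3]]
 single [0.6696, 0.062, -0.0939]
 single [0.6708, 0.0593, -0.0898]
bin [0.4763, 0.1745, -0.0165, -0.0022] rms 0.68
bin [0.4759, 0.1749, -0.0152] rms 0.72
[[-1.7, -0.1], [0.2, 0.7], [0.5, -0.9], [1.7, -1.0], [0.4, -0.1], [-0.9, 0.7], [0.1, -0.2], [-0.2, -0.5], [-0.8, -0.7], [-0.0, 0.2], [0.2, -0.1]]
 single [0.4765, 0.1759, 0.0042]
 single [0.4755, 0.1741, -0.0288]
pot [0.4834, -0.1708, -0.689, -0.0043] rms 0.45
pot [0.4825, -0.1691, -0.6873] rms 0.64
[[-0.3, -1.0], [0.4, 0.1], [0.7, -0.6], [0.8, -1.3], [-0.5, -0.3], [0.1, -0.4], [0.8, -1.0], [-0.4, -0.8], [0.1, -0.1], [0.1, 0.1], [-1.5, -0.4], [-0.6, 0.5], [-0.7, 0.2]]
 single [0.4824, -0.1662, -0.6922]
 single [0.4822, -0.1702, -0.6862]
```

Create to.py:
```python
import sys;from station import r;import numpy as np;from scipy.spatial.transform import Rotation as Ro
def to(x,y,z,yaw):
    s=r.read_state();R=np.array(s['tcp_rot']);c,q=np.cos(yaw),np.sin(yaw)
    G=np.array([[c,q,0],[q,-c,0],[0,0,-1.]])
    d=R.T@(np.array([x,y,z])-s['ee_pos']);w=Ro.from_matrix(R.T@G).as_rotvec()
    print('t',round(s['clock'],2),'pos',np.round(s['ee_pos'],4),'F',np.round(s['contact_force'],1),'w',round(s['grip_width'],4))
    print('delta tool',np.round(d,4),'rot',np.round(w,4),'delta if rotated first',np.round(G.T@(np.array([x,y,z])-s['ee_pos']),4))
if __name__=='__main__':to(*map(float,sys.argv[1:]))
```

```bash
python3 to.py 0.42 0.175 0.24 -0.015
```

```text
t 0.1 pos [0.1766 0.599  0.2216] F [0.5 0.3 0.1] w 0.087
delta tool [ 0.3534  0.3378 -0.0177] rot [ 2.000e-03  2.000e-04 -2.719e-01] delta if rotated first [ 0.2497  0.4203 -0.0184]
```

The rows are not in the units I measure in: shifts go in mm and turns go in units of 0.05 rad. I convert before sending: 0.035 m is 35, 0.0208 m is 20.8, -0.09 rad is -1.8.

Emit:
step_hand --segments '[{"rz": -1.8}, {"rz": -1.8}, {"rz": -1.8}, {"tx": 20.8, "ty": 35}, {"tx": 20.8, "ty": 35}, {"tx": 20.8, "ty": 35}, {"tx": 20.8, "ty": 35}, {"tx": 20.8, "ty": 35}, {"tx": 20.8, "ty": 35}, {"tx": 20.8, "ty": 35}]' --aperture 0.087

```text
clock: 0.93
ee_pos: [0.3186, 0.3499, 0.2223]
tcp_rot: [[1.0, -0.016, -0.0], [-0.016, -1.0, -0.0], [-0.0, 0.0, -1.0]]
contact_force: [1.0, -0.5, -0.3]
grip_width: 0.0868
gripper_force: 0.0
```

Emit:
step_hand --segments '[{"tx": 20.8, "ty": 35, "tz": -3}, {"tx": 20.8, "ty": 35, "tz": -3}, {"tx": 20.8, "ty": 35, "tz": -3}, {"tx": 20.8, "ty": 35, "tz": -3}, {"tx": 20.8, "ty": 35, "tz": -3}, {}, {}]'

```text
clock: 1.52
ee_pos: [0.4198, 0.1733, 0.2373]
tcp_rot: [[1.0, -0.022, -0.0], [-0.022, -1.0, -0.0], [-0.0, 0.0, -1.0]]
contact_force: [0.3, 0.3, -0.0]
grip_width: 0.0875
gripper_force: 0.0
```

Run:
```python
from station import r;import cv2,pickle
m=r.camera_model('wrist');im=r.read_camera('wrist');pickle.dump(m,open('pics/w1.pkl','wb'))
cv2.imwrite('pics/w1.png',im[:,:,::-1]);cv2.imwrite('pics/w1b.png',cv2.resize(im[:,:,::-1],(800,600),interpolation=cv2.INTER_CUBIC))
```

```bash
python3 to.py 0.42 0.175 0.24 -0.015
```

```text
t 1.57 pos [0.4193 0.1745 0.2372] F [ 0.5 -0.4 -0.1] w 0.0871
delta tool [ 0.0007 -0.0005 -0.0028] rot [ 0.0001  0.0006 -0.0042] delta if rotated first [ 0.0007 -0.0005 -0.0028]
```

View pics/w1b.png

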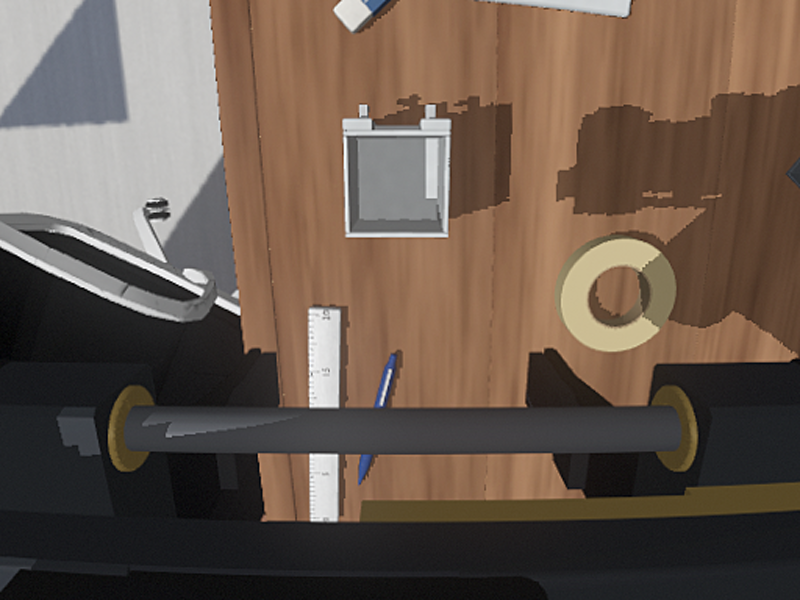

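Create m2.py:
```python
from m1 import *;import pickle
W=pickle.load(open('pics/w1.pkl','rb'))
wb=lambda l:(np.array(l,float)+.5)/1.5625-.5
o=(W,L((33,33,75),(33,-33,75),(-33,33,75),(-33,-33,75),(40,33,75),(40,-33,75)),wb([(344,132),(450,131),(345.5,237),(449,237),(343,119),(451,118)]))
p,e=fit([o],[.476,.175,-.02,0],False);print(p,np.round(e,1).tolist())
p,e=fit([o],[.476,.175,-.02,0]);print(p,np.round(e,1).tolist())
q=[(S,L((33,33,75),(-33,33,75),(-33,-33,75),(33,-33,75),(-33,33,0)),c1s([(265,407),(374,445),(418,354),(302,318),(373,525)])),
     (T,L((33,33,75),(33,-33,75),(-33,33,75),(-33,-33,75),(-33,33,0),(-33,-33,0)),c1t([(476,357),(578,354),(474,467),(584,461),(497,487),(598,482)]))]
print(fit([o]+q,[.476,.175,-.02,0])[0])
```

```bash
python3 m2.py; python3 to.py .49 .175 .14 -.02
```

```text
[ 0.47546258  0.17541454 -0.01810314] [[-0.8, -0.8], [0.6, -0.4], [0.3, 0.5], [-0.1, 0.3], [-0.3, -0.1], [0.1, 0.3]]
[ 0.47542523  0.17542054 -0.01807962 -0.00259473] [[-0.5, -0.6], [0.4, -0.2], [0.6, 0.2], [-0.3, -0.1], [-0.0, 0.1], [-0.1, 0.5]]
[ 0.47557922  0.17525234 -0.01679745 -0.00143178]
t 1.57 pos [0.4193 0.1745 0.2372] F [ 0.5 -0.4 -0.1] w 0.0871
delta tool [ 0.0707 -0.0019  0.0972] rot [0.0001 0.0006 0.0008] delta if rotated first [ 0.0706 -0.0019  0.0972]
```

In the tool's units: -0.04 m is -40, 0.028 m is 28, 0.067 rad is 1.34.

Emit:
step_hand --segments '[{"tz": -40, "rz": 1.34}, {"tx": 28, "ty": 21, "tz": -10}, {"tx": 28, "ty": 21, "tz": -10}, {"tx": 28, "ty": 21}, {"tx": 28, "ty": 21}, {"tx": 28, "ty": 21}, {}, {}]'

```text
clock: 2.23
ee_pos: [0.5504, 0.0595, 0.2961]
tcp_rot: [[0.996, -0.084, -0.002], [-0.084, -0.996, -0.001], [-0.002, 0.001, -1.0]]
contact_force: [-0.3, 0.4, -0.6]
grip_width: 0.0872
gripper_force: 0.0
```

Run:
```python
from station import r;import cv2,pickle
m=r.camera_model('wrist');im=r.read_camera('wrist');pickle.dump(m,open('pics/w2.pkl','wb'))
cv2.imwrite('pics/w2.png',im[:,:,::-1])
from h import *
print(proj(m,place([.671,.0605,-.089,0],np.array([(0,46.5,139),(0,-46.5,139),(-75,62,8),(-75,-62,8),(50,62,8),(50,-62,8)])/1000)))
```

```bash
python3 to.py .49 .175 .14 -.018
```

```text
[[194.56213946  47.33193462]
 [295.98214443  47.69491474]
 [203.06442464 119.88803483]
 [294.32216855 120.31631123]
 [200.02302849  21.02762586]
 [297.33328525  21.42647447]]
t 2.28 pos [0.5498 0.0601 0.2966] F [-0.1 -0.5 -0.3] w 0.0867
delta tool [-0.0688 -0.1097  0.1566] rot [ 0.0004  0.0019 -0.0648] delta if rotated first [-0.0618 -0.1138  0.1566]
```

Run:
```python
import cv2;from h import *
a=cv2.imread('pics/w2.png');cv2.imwrite('pics/c3.png',crop(a,180,313,8,132,6))
```

```text
(no output)
```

View pics/c3.png

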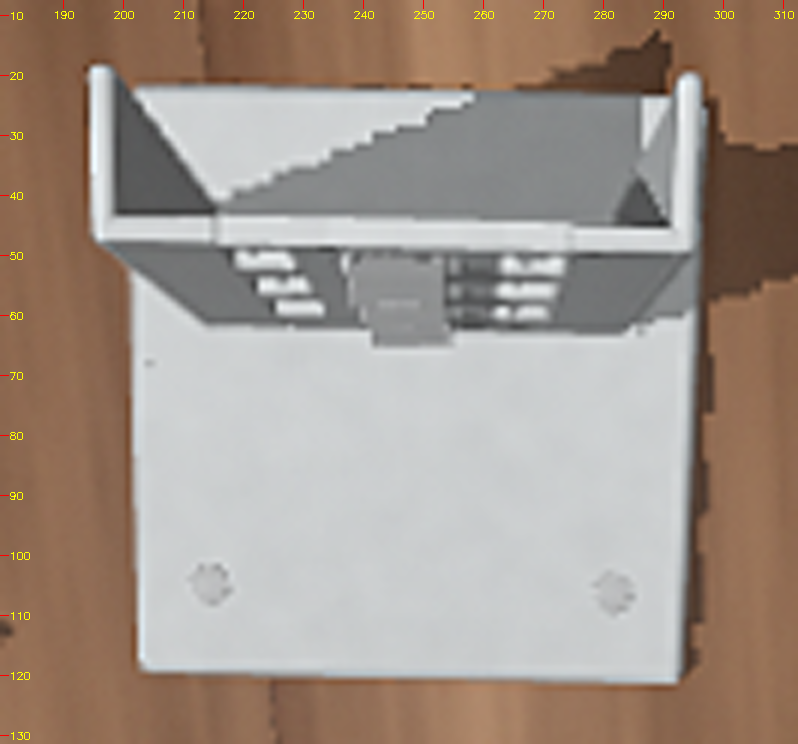

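Run:
```python
from m1 import *;import pickle
W=pickle.load(open('pics/w2.pkl','rb'))
c=lambda l:(np.array(l,float)+.5)/6-.5+[180,8]
o=(W,L((0,46.5,139),(0,-46.5,139),(-75,62,8),(-75,-62,8),(0,46.5,8),(0,-46.5,8)),c([(96,240),(693,250),(140,672),(682,683),(205,323),(625,333)]))
for z in(0,1):
    p,e=fit([o],[.671,.06,-.09,0],z);print(p,np.round(e,1).tolist())
q=[(S,L((0,46.5,139),(0,46.5,8),(-75,-62,8),(-75,62,8),(50,62,8)),c1s([(64,117),(93,262),(276,197),(180,324),(18,255)])),
     (T,L((0,46.5,139),(0,46.5,8),(0,-46.5,8),(-75,62,8),(-75,-62,8)),c1t([(613,59),(634,135),(775,135),(609,241),(796,243)]))]
p=fit([o]+q,[.671,.06,-.09,0])[0];print(p)
```

```text
[ 0.67034896  0.06040464 -0.10312619] [[-0.9, -0.3], [1.0, -0.1], [-0.5, 0.1], [0.4, 0.0], [-0.6, 0.4], [0.6, 0.1]]
[ 0.67073766  0.06052641 -0.10273455 -0.00452124] [[-0.1, 0.0], [0.3, 0.2], [-0.1, -0.4], [-0.1, -0.5], [-0.3, 0.5], [0.2, 0.1]]
[ 0.67058475  0.06030713 -0.10122607 -0.00226989]
```

Emit:
step_hand --segments '[{"rz": -1.3}, {"tx": -15.5, "ty": -28.5, "tz": 20}, {"tx": -15.5, "ty": -28.5, "tz": 20}, {"tx": -15.5, "ty": -28.5, "tz": 20}, {"tx": -15.5, "ty": -28.5, "tz": 20}, {"tz": 40}, {"tz": 36}, {}, {}]' --aperture 0.087

```text
clock: 3.03
ee_pos: [0.4887, 0.1748, 0.1411]
tcp_rot: [[1.0, -0.015, -0.003], [-0.015, -1.0, -0.003], [-0.003, 0.003, -1.0]]
contact_force: [0.3, 0.0, 0.4]
grip_width: 0.087
gripper_force: 0.0
```

```bash
python3 to.py .4896 .1750 .028 -.018
```

```text
t 3.03 pos [0.4887 0.1748 0.1411] F [0.3 0.  0.4] w 0.087
delta tool [ 0.0012 -0.0005  0.1131] rot [0.0026 0.0025 0.0025] delta if rotated first [ 0.0009 -0.0002  0.1131]
```

In the tool's units: 0.038 m is 38, 0.037 m is 37, 0.0026 rad is 0.052.

Emit:
step_hand --segments '[{"tx": 1, "rx": 0.052, "ry": 0.05, "rz": 0.05}, {"tz": 38}, {"tz": 38}, {"tz": 37}, {}, {}]' --aperture 0.087

```text
clock: 3.53
ee_pos: [0.4924, 0.1747, 0.0296]
tcp_rot: [[1.0, -0.021, 0.003], [-0.021, -1.0, 0.002], [0.003, -0.002, -1.0]]
contact_force: [0.6, 0.0, 0.8]
grip_width: 0.0867
gripper_force: 0.0
```

```bash
python3 to.py .4896 .1750 .028 -.018
```

```text
t 3.53 pos [0.4924 0.1747 0.0296] F [0.6 0.  0.8] w 0.0867
delta tool [-0.0028 -0.0003  0.0016] rot [-0.0022 -0.0031 -0.0028] delta if rotated first [-0.0028 -0.0003  0.0016]
```

Emit:
step_hand --segments '[{}, {}, {}, {}, {}, {}]' --aperture 0.05 --grip_force 50

```text
clock: 4.03
ee_pos: [0.4924, 0.1751, 0.0303]
tcp_rot: [[1.0, -0.021, 0.005], [-0.021, -1.0, 0.004], [0.005, -0.004, -1.0]]
contact_force: [-1.5, 0.3, 7.5]
grip_width: 0.0657
gripper_force: 50.0
```

```bash
python3 to.py .4896 .1750 .028 -.018
```

```text
t 4.03 pos [0.4924 0.1751 0.0303] F [-1.5  0.3  7.5] w 0.0657
delta tool [-0.0028  0.0002  0.0023] rot [-0.0041 -0.0051 -0.0027] delta if rotated first [-0.0028  0.0001  0.0023]
```

Create tb.py:
```python
import sys;from to import *
U=[.6705,.0604,-.102];G=[.0168,.030]
def tb(bx,by,bz,dyaw=0,u=U,g=G):
    c,s=np.cos(u[2]),np.sin(u[2]);x=bx+g[0]
    to(u[0]+c*x-s*by,u[1]+s*x+c*by,bz+g[1],u[2]+dyaw)
if __name__=='__main__':tb(*map(float,sys.argv[1:]))
```

```text
(no output)
```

Emit:
step_hand --segments '[{"tz": -10}, {"tz": -35}, {"tz": -35}, {"tz": -35}, {}, {}]'

```text
clock: 4.53
ee_pos: [0.4919, 0.1748, 0.1462]
tcp_rot: [[1.0, -0.021, 0.007], [-0.021, -1.0, 0.006], [0.007, -0.006, -1.0]]
contact_force: [0.1, 0.2, -2.8]
grip_width: 0.0657
gripper_force: 50.0
```

```bash
python3 tb.py -.07 0 .115
```

```text
t 4.53 pos [0.4919 0.1748 0.1462] F [ 0.1  0.2 -2.8] w 0.0657
delta tool [0.1279 0.1062 0.0014] rot [-0.0065 -0.0064  0.0805] delta if rotated first [0.1361 0.0956 0.0012]
```

In the tool's units: 0.0272 m is 27.2, 0.0192 m is 19.2, -0.0065 rad is -0.13.

Emit:
step_hand --segments '[{"rx": -0.13, "ry": -0.128, "rz": 1.61}, {"tx": 27.2, "ty": 19.2}, {"tx": 27.2, "ty": 19.2}, {"tx": 27.2, "ty": 19.2}, {"tx": 27.2, "ty": 19.2}, {"tx": 27.2, "ty": 19.2}, {}, {}, {}]'

```text
clock: 5.28
ee_pos: [0.6152, 0.0644, 0.1415]
tcp_rot: [[0.995, -0.102, -0.008], [-0.103, -0.995, -0.004], [-0.008, 0.005, -1.0]]
contact_force: [0.6, 0.1, -2.4]
grip_width: 0.0655
gripper_force: 50.0
```

```bash
python3 tb.py -.07 0 .081
```

Run:
```python
from station import r;import cv2,pickle
m=r.camera_model('wrist');im=r.read_camera('wrist');pickle.dump(m,open('pics/w3.pkl','wb'))
cv2.imwrite('pics/w3.png',im[:,:,::-1])
im=r.read_camera('side');cv2.imwrite('pics/s3.png',im[:,:,::-1])
from h import *
print(proj(m,place([.6705,.0604,-.102,0],np.array([(0,46.5,139),(0,-46.5,139),(-75,62,8),(-75,-62,8),(-30,22,174),(-30,-22,174),(-103,33,190),(-103,-33,190)])/1000)))
```

```bash
python3 tb.py -.07 0 .081
```

```text
t 5.28 pos [0.6152 0.0644 0.1415] F [ 0.6  0.1 -2.4] w 0.0655
delta tool [ 0.0025 -0.0018  0.0305] rot [ 0.0051  0.0079 -0.0007] delta if rotated first [ 0.0022 -0.0016  0.0305]
[[162.10887794 139.39373407]
 [346.6287177  139.20709038]
 [189.9223526  199.89194678]
 [319.91077287 199.65390784]
 [202.5473637  221.04541361]
 [306.28512749 220.82688893]
 [182.08126136 383.43150449]
 [327.48031291 382.83138031]]
t 5.38 pos [0.6154 0.0653 0.1427] F [ 0.1  1.2 -2.5] w 0.0659
delta tool [ 0.0023 -0.0009  0.0317] rot [0.0045 0.0058 0.0011] delta if rotated first [ 0.0021 -0.0007  0.0317]
```

Run:
```python
import cv2;from h import *
a=cv2.imread('pics/w3.png');cv2.imwrite('pics/c4.png',crop(a,155,353,128,276,4))
```

```text
(no output)
```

View pics/c4.png

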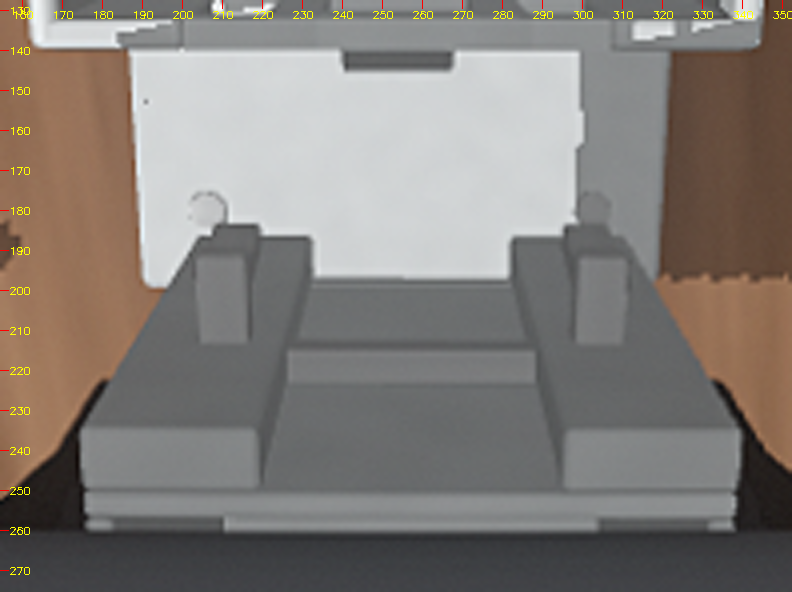

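Create m3.py:
```python
from m1 import *;import pickle
from scipy.spatial.transform import Rotation as Ro
W=pickle.load(open('pics/w3.pkl','rb'))
c=lambda l:(np.array(l,float)+.5)/4-.5+[155,128]
P=L((40,33,75),(40,-33,75),(50.5,25,50),(50.5,19,50),(50.5,-19,50),(50.5,-25,50),(40,25,50),(40,19,50),(40,-19,50),(40,-25,50))
Q=c([(82,429),(741,429),(196,255),(247,255),(577,255),(627,255),(200,343),(250,343),(577,343),(625,343)])
f=lambda p:(proj(W,Ro.from_euler('ZYX',p[3:]).apply(P)+p[:3])-Q).ravel()
s=least_squares(f,[.6,.066,.11,-.1,0,0]);print('bin',np.round(s.x,4),np.round(s.fun,1))
g=lambda p:f(np.r_[p,0,0]);s4=least_squares(g,[.6,.066,.11,-.1]);print('bin4',np.round(s4.x,4),np.round(s4.fun,1))
o=(W,L((0,46.5,139),(0,-46.5,139),(-75,62,8),(-75,-62,8)),c([(36,48),(762,48),(143,287),(659,280)]))
for z in (0,1):
    u,e=fit([o],[.67,.06,-.1,0],z);print('up',np.round(u,4),np.round(e,1).tolist())
for u in([.6705,.0604,-.102],u):
  for b in(s.x,s4.x):
    d=b[:2]-u[:2];k,q=np.cos(u[2]),np.sin(u[2]);print('rel',k*d[0]+q*d[1],-q*d[0]+k*d[1],b[3]-u[2])
```

```bash
python3 m3.py
```

```text
bin [ 0.5983  0.0655  0.1088 -0.0987  0.0025 -0.0135] [-0.4 -0.1  0.3 -0.  -0.   0.4  0.1  0.4 -0.   0.3  0.4  0.3  0.1 -0.3
  0.3 -0.3 -0.8 -0.3 -0.1 -0.3]
bin4 [ 0.5986  0.0664  0.1086 -0.1042] [ 0.1  0.1  0.7 -0.  -0.1  0.3  0.1  0.3 -0.1  0.3  0.3  0.3 -0.1 -0.4
  0.1 -0.3 -0.9 -0.3 -0.3 -0.4]
up [ 0.6705  0.0604 -0.1016] [[-1.6, -0.2], [1.4, -0.4], [-0.5, 0.6], [0.5, 2.0]]
up [ 0.6701  0.0605 -0.1009 -0.003 ] [[0.1, -0.1], [-0.2, -0.4], [0.2, 0.1], [-0.0, 1.4]]
rel -0.07229622036348658 -0.002298215369913698 0.0032733574174220598
rel -0.07216746501455983 -0.001359526455920238 -0.0022410762666370265
rel -0.07186737643942166 -0.002253704406138076 0.002137617692768254
rel -0.07173755506747642 -0.001315162330087283 -0.0033768159912908324
```

In the tool's units: 0.012 m is 12, 0.0117 m is 11.7, 0.006 rad is 0.12.

Emit:
step_hand --segments '[{"ty": -1.2, "tz": 8, "rx": 0.08, "ry": 0.12}, {"tz": 12}, {"tz": 11.7}, {}, {}, {}]'

```text
clock: 5.88
ee_pos: [0.617, 0.0666, 0.1126]
tcp_rot: [[0.995, -0.1, 0.003], [-0.1, -0.995, -0.0], [0.003, -0.0, -1.0]]
contact_force: [0.4, 1.1, -1.2]
grip_width: 0.0657
gripper_force: 50.0
```

```bash
python3 tb.py -.04 0 .081
```

```text
t 5.88 pos [0.617  0.0666 0.1126] F [ 0.4  1.1 -1.2] w 0.0657
delta tool [0.0307 0.0008 0.0017] rot [-0.0002 -0.0033  0.0015] delta if rotated first [0.0307 0.0007 0.0016]
```

Emit:
step_hand --segments '[{}, {}]'

```text
clock: 6.05
ee_pos: [0.6172, 0.0663, 0.1127]
tcp_rot: [[0.995, -0.101, 0.004], [-0.101, -0.995, 0.0], [0.004, -0.001, -1.0]]
contact_force: [-0.4, -0.3, -1.3]
grip_width: 0.0657
gripper_force: 50.0
```

```bash
python3 tb.py -.04 0 .081
```

```text
t 6.05 pos [0.6172 0.0663 0.1127] F [-0.4 -0.3 -1.3] w 0.0657
delta tool [0.0304 0.0004 0.0018] rot [-0.0007 -0.0038  0.0006] delta if rotated first [0.0304 0.0004 0.0017]
```

In the tool's units: 0.007 m is 7, 0.0017 m is 1.7, -0.003 rad is -0.06.

Emit:
step_hand --segments '[{"tx": 7, "tz": 1.7, "ry": -0.06}, {"tx": 7}, {}, {}, {}, {}]'

```text
clock: 6.55
ee_pos: [0.6306, 0.0644, 0.1099]
tcp_rot: [[0.995, -0.102, -0.001], [-0.102, -0.995, 0.0], [-0.001, 0.0, -1.0]]
contact_force: [-0.0, -0.9, -2.2]
grip_width: 0.0658
gripper_force: 50.0
```

```bash
python3 tb.py -.04 0 .081
```

```text
t 6.55 pos [0.6306 0.0644 0.1099] F [-0.  -0.9 -2.2] w 0.0658
delta tool [ 0.0169 -0.0001 -0.0011] rot [0.0001 0.0012 0.    ] delta if rotated first [ 0.0169 -0.0001 -0.0011]
```

Emit:
step_hand --segments '[{"tx": 3, "tz": -0.8}, {"tx": 3}, {"tx": 3}, {"tx": 3}, {}, {}, {}]'

```text
clock: 7.13
ee_pos: [0.6426, 0.0633, 0.1107]
tcp_rot: [[0.995, -0.102, -0.001], [-0.102, -0.995, 0.0], [-0.001, 0.0, -1.0]]
contact_force: [-0.2, -0.1, -1.2]
grip_width: 0.0654
gripper_force: 50.0
```

```bash
python3 tb.py -.04 0 .081
```

```text
t 7.13 pos [0.6426 0.0633 0.1107] F [-0.2 -0.1 -1.2] w 0.0654
delta tool [ 0.0048  0.     -0.0003] rot [0.     0.0012 0.0002] delta if rotated first [ 0.0048  0.     -0.0003]
```

Emit:
step_hand --segments '[{"tx": 2}, {"tx": 2}, {"tx": 2}, {}, {}, {}]'

```text
clock: 7.63
ee_pos: [0.6463, 0.0628, 0.1106]
tcp_rot: [[0.995, -0.102, -0.006], [-0.102, -0.995, -0.0], [-0.006, 0.001, -1.0]]
contact_force: [-6.5, 1.1, 2.5]
grip_width: 0.0654
gripper_force: 50.0
```

```bash
python3 tb.py -.04 0 .081
```

```text
t 7.63 pos [0.6463 0.0628 0.1106] F [-6.5  1.1  2.5] w 0.0654
delta tool [ 0.0011 -0.0001 -0.0004] rot [ 0.0008  0.0061 -0.0001] delta if rotated first [ 0.0011 -0.0001 -0.0004]
```

In the tool's units: 0.002 m is 2, 0.001 m is 1.

Emit:
step_hand --segments '[{"tz": 2}, {"tz": 2}, {"tz": 1}, {}, {}, {}]'

```text
clock: 8.13
ee_pos: [0.6463, 0.0625, 0.1067]
tcp_rot: [[0.995, -0.102, -0.006], [-0.102, -0.995, -0.001], [-0.006, 0.001, -1.0]]
contact_force: [-8.1, 1.1, 5.7]
grip_width: 0.0658
gripper_force: 50.0
```

```bash
python3 tb.py -.04 0 .067
```

```text
t 8.13 pos [0.6463 0.0625 0.1067] F [-8.1  1.1  5.7] w 0.0658
delta tool [ 0.0012 -0.0004  0.0096] rot [0.0014 0.0058 0.0003] delta if rotated first [ 0.0011 -0.0004  0.0097]
```

Emit:
step_hand --segments '[{"tx": -0.5, "tz": 2}, {"tz": 2}, {"tz": 1}, {}, {}]' --grip_force 60

```text
clock: 8.55
ee_pos: [0.6453, 0.0624, 0.1005]
tcp_rot: [[0.995, -0.102, -0.007], [-0.102, -0.995, -0.001], [-0.007, 0.002, -1.0]]
contact_force: [-6.5, 0.6, 1.6]
grip_width: 0.0656
gripper_force: 60.0
```

```bash
python3 tb.py -.04 0 .067
```

```text
t 8.55 pos [0.6453 0.0624 0.1005] F [-6.5  0.6  1.6] w 0.0656
delta tool [ 0.0021 -0.0006  0.0034] rot [ 0.0016  0.0074 -0.0002] delta if rotated first [ 0.0021 -0.0006  0.0035]
```

In the tool's units: 0.0015 m is 1.5, 0.001 m is 1, 0.004 rad is 0.08.

Emit:
step_hand --segments '[{"tz": 1.5, "ry": 0.08}, {"tz": 1.5}, {"tz": 1}, {}, {}]' --grip_force 60

```text
clock: 8.97
ee_pos: [0.6464, 0.0625, 0.0974]
tcp_rot: [[0.995, -0.102, -0.001], [-0.102, -0.995, -0.001], [-0.001, 0.001, -1.0]]
contact_force: [-7.2, 1.3, 4.0]
grip_width: 0.0659
gripper_force: 60.0
```

```bash
python3 tb.py -.04 0 .067
```

```text
t 8.97 pos [0.6464 0.0625 0.0974] F [-7.2  1.3  4. ] w 0.0659
delta tool [ 0.001  -0.0004  0.0004] rot [ 0.001   0.0005 -0.0001] delta if rotated first [ 0.001  -0.0004  0.0004]
```

In the tool's units: 0.0015 m is 1.5.

Emit:
step_hand --segments '[{"tz": 1.5}, {"tz": 1.5}, {}, {}]' --grip_force 60

```text
clock: 9.3
ee_pos: [0.6465, 0.0625, 0.0971]
tcp_rot: [[0.995, -0.101, 0.001], [-0.101, -0.995, -0.001], [0.001, 0.001, -1.0]]
contact_force: [-12.5, 1.8, 13.6]
grip_width: 0.0657
gripper_force: 60.0
```

```bash
python3 tb.py -.04 0 .067
```

```text
t 9.3 pos [0.6465 0.0625 0.0971] F [-12.5   1.8  13.6] w 0.0657
delta tool [ 0.0009 -0.0003  0.0001] rot [ 0.0012 -0.0008  0.0005] delta if rotated first [ 0.0009 -0.0003  0.0001]
```

In the tool's units: 0.002 m is 2, 0.0015 m is 1.5.

Emit:
step_hand --segments '[{"tx": -0.5, "tz": 2}, {"tz": 1.5}, {}, {}]' --grip_force 60

```text
clock: 9.63
ee_pos: [0.6466, 0.0625, 0.0969]
tcp_rot: [[0.995, -0.101, 0.003], [-0.101, -0.995, -0.002], [0.003, 0.001, -1.0]]
contact_force: [-16.9, 1.4, 26.8]
grip_width: 0.0654
gripper_force: 60.0
```

```bash
python3 tb.py -.04 0 .067
```

```text
t 9.63 pos [0.6466 0.0625 0.0969] F [-16.9   1.4  26.8] w 0.0654
delta tool [ 0.0008 -0.0003 -0.0001] rot [ 0.0013 -0.0032  0.001 ] delta if rotated first [ 0.0008 -0.0003 -0.0001]
```

Emit:
step_hand --segments '[{"tx": -1, "tz": -4}, {"tz": -3.5}, {}, {}]' --grip_force 60

```text
clock: 9.97
ee_pos: [0.6465, 0.0629, 0.0973]
tcp_rot: [[0.995, -0.102, 0.002], [-0.102, -0.995, -0.0], [0.002, 0.0, -1.0]]
contact_force: [-2.4, 0.4, 2.2]
grip_width: 0.0654
gripper_force: 60.0
```

```bash
python3 tb.py -.04 0 .067
```

```text
t 9.97 pos [0.6465 0.0629 0.0973] F [-2.4  0.4  2.2] w 0.0654
delta tool [0.0009 0.     0.0003] rot [ 0.0002 -0.0024  0.0001] delta if rotated first [0.0009 0.     0.0003]
```

Firmly seated at the home height. I'll pull up slightly to check the tongue is locked.

Emit:
step_hand --segments '[{"tz": -1.5}, {"tz": -1.5}, {}, {}]' --grip_force 60

```text
clock: 10.3
ee_pos: [0.6465, 0.0628, 0.0996]
tcp_rot: [[0.995, -0.102, 0.002], [-0.102, -0.995, -0.0], [0.002, 0.0, -1.0]]
contact_force: [0.3, -0.0, -5.7]
grip_width: 0.0658
gripper_force: 60.0
```

```bash
python3 tb.py -.04 0 .067
```

```text
t 10.3 pos [0.6465 0.0628 0.0996] F [ 0.3 -0.  -5.7] w 0.0658
delta tool [ 0.0009 -0.      0.0026] rot [ 0.0003 -0.0019  0.    ] delta if rotated first [ 0.0009 -0.      0.0026]
```

The rows are not in the units I measure in: shifts go in mm and turns go in units of 0.05 rad. I convert before sending: 0.002 m is 2, 0.0015 m is 1.5.

Emit:
step_hand --segments '[{"tz": 1.5}, {"tz": 2}, {}, {}]' --grip_force 60

```text
clock: 10.63
ee_pos: [0.6465, 0.0628, 0.0974]
tcp_rot: [[0.995, -0.102, 0.003], [-0.102, -0.995, -0.0], [0.003, 0.0, -1.0]]
contact_force: [-2.8, 0.2, -1.0]
grip_width: 0.0657
gripper_force: 60.0
```

Emit:
step_hand --segments '[{}, {}, {}, {}, {}]' --aperture 0.087

```text
clock: 11.05
ee_pos: [0.6471, 0.063, 0.0977]
tcp_rot: [[0.995, -0.101, 0.004], [-0.101, -0.995, -0.0], [0.004, -0.0, -1.0]]
contact_force: [0.1, 1.1, 0.3]
grip_width: 0.0854
gripper_force: 0.0
```

```bash
python3 to.py .6465 .0628 .25 -.102
```

```text
t 11.05 pos [0.6471 0.063  0.0977] F [0.1 1.1 0.3] w 0.0854
delta tool [ 0.      0.0002 -0.1523] rot [-0.0004 -0.0042  0.0003] delta if rotated first [-0.0006  0.0002 -0.1523]
```

In the tool's units: -0.04 m is -40, -0.035 m is -35, -0.003 rad is -0.06.

Emit:
step_hand --segments '[{"tz": -30}, {"tz": -40}, {"tz": -40}, {"tx": -30, "tz": -30, "ry": -0.06}, {"tx": -35, "tz": -10}, {"tx": -30}, {}, {}, {}]'

```text
clock: 11.8
ee_pos: [0.5527, 0.0727, 0.2471]
tcp_rot: [[0.995, -0.101, 0.001], [-0.101, -0.995, 0.0], [0.001, -0.0, -1.0]]
contact_force: [0.6, -0.1, 0.3]
grip_width: 0.087
gripper_force: 0.0
```

Run:
```python
from station import r;import cv2,pickle
m=r.camera_model('wrist');im=r.read_camera('wrist');pickle.dump(m,open('pics/w4.pkl','wb'))
cv2.imwrite('pics/w4.png',im[:,:,::-1])
from h import *
q=proj(m,place([.6705,.0604,-.102,0],np.array([(0,46.5,139),(0,-46.5,139),(-73,33,142),(-73,-33,142)])/1000));print(q)
x0,y0=(q.min(0)-14).astype(int);x1,y1=(q.max(0)+14).astype(int);x0,y0=max(x0,0),max(y0,0)
k=int(min(800//(x1-x0),600//(y1-y0)));print(x0,y0,k)
cv2.imwrite('pics/c5.png',crop(im[:,:,::-1],x0,x1,y0,y1,k))
```

```bash
python3 to.py .4825 -.169 .2 -.687
```

```text
[[197.91970554  41.26441541]
 [317.97201329  41.44914894]
 [217.33617429 135.84011529]
 [298.27719008 135.94096742]]
183 27 4
t 11.85 pos [0.553  0.0726 0.2466] F [-0.7  0.5  0.4] w 0.0865
delta tool [-0.0457  0.2475  0.0466] rot [-3.000e-04 -7.000e-04  5.852e-01] delta if rotated first [0.0987 0.2315 0.0466]
```

View pics/c5.png

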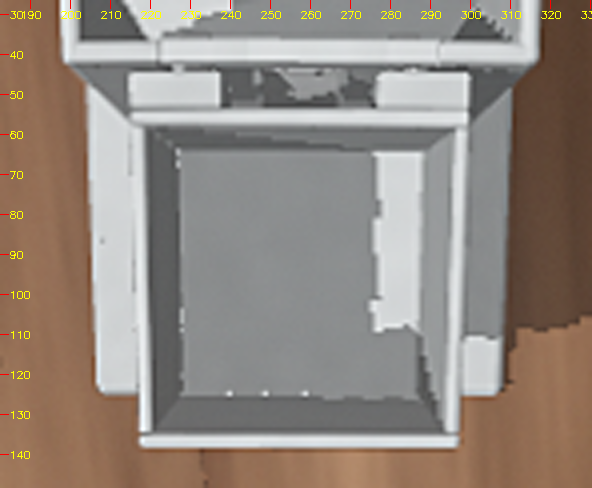

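Run:
```python
from m1 import *;import pickle
W=pickle.load(open('pics/w4.pkl','rb'))
c=lambda l:(np.array(l,float)+.5)/4-.5+[183,27]
o=(W,L((-33,33,75),(-33,-33,75),(-30,30,75),(-30,-30,75),(30,30,75),(30,-30,75),(33,33,75),(33,-33,75)),c([(140,447),(459,447),(152,432),(446,432),(147,127),(458,127),(131,110),(468,110)]))
for z in(.067,.064):
    o2=(o[0],o[1]+[0,0,z],o[2]);p,e=fit([o2],[.63,.064,-.1,0],False);print(p,np.round(e,1).tolist())
p,e=fit([o],[.63,.064,-.1,.067]);print(p)
k,q=np.cos(-.102),np.sin(-.102);print('nominal',.6705-.04*k,.0604-.04*q)
```

```text
[ 0.6281551   0.06487876 -0.10422073] [[-0.5, 0.5], [0.5, 0.8], [0.1, 0.6], [0.2, 0.9], [-0.4, -0.9], [-0.5, -0.6], [-0.3, -0.7], [1.0, -0.3]]
[ 0.6282148   0.0649156  -0.10278015] [[-0.0, 0.1], [0.1, 0.2], [0.5, 0.2], [-0.2, 0.3], [-0.1, -0.4], [-1.0, -0.2], [0.0, -0.2], [0.4, 0.0]]
[ 0.62822168  0.06491977 -0.10262462  0.06354758]
nominal 0.630707899657193 0.06447292895935783
```

```bash
python3 to.py .4207 -.118 .25 -.687
```

```text
t 11.85 pos [0.553  0.0726 0.2466] F [-0.7  0.5  0.4] w 0.0865
delta tool [-0.1123  0.2031 -0.0035] rot [-3.000e-04 -7.000e-04  5.852e-01] delta if rotated first [ 0.0186  0.2313 -0.0034]
```

Emit:
step_hand --segments '[{"rz": 2.34}, {"rz": 2.34}, {"rz": 2.34}, {"rz": 2.34}, {"rz": 2.34}]'

```text
clock: 12.27
ee_pos: [0.5534, 0.0724, 0.2457]
tcp_rot: [[0.769, -0.639, -0.001], [-0.639, -0.769, -0.001], [-0.0, 0.001, -1.0]]
contact_force: [0.4, -0.1, 0.2]
grip_width: 0.087
gripper_force: 0.0
```

```bash
python3 to.py .4207 -.118 .25 -.687
```

```text
t 12.27 pos [0.5534 0.0724 0.2457] F [ 0.4 -0.1  0.2] w 0.087
delta tool [ 0.0197  0.2313 -0.0041] rot [ 0.0011  0.0003 -0.0063] delta if rotated first [ 0.0182  0.2314 -0.0043]
```

In the tool's units: 0.033 m is 33, 0.003 m is 3.

Emit:
step_hand --segments '[{"tx": 3, "ty": 33}, {"tx": 3, "ty": 33}, {"tx": 3, "ty": 33}, {"tx": 3, "ty": 33}, {"tx": 3, "ty": 33}, {"tx": 3, "ty": 33}, {"tx": 2, "ty": 33}, {}, {}, {}]'

```text
clock: 13.1
ee_pos: [0.4223, -0.119, 0.2465]
tcp_rot: [[0.773, -0.635, 0.0], [-0.635, -0.773, -0.0], [0.0, -0.0, -1.0]]
contact_force: [-0.8, 0.5, 0.1]
grip_width: 0.0871
gripper_force: 0.0
```

Run:
```python
from station import r;import cv2,pickle
m=r.camera_model('wrist');im=r.read_camera('wrist');pickle.dump(m,open('pics/w5.pkl','wb'))
cv2.imwrite('pics/w5.png',im[:,:,::-1])
from h import *
q=proj(m,place([.4825,-.169,-.687,0],np.array([(26,26,100),(26,-26,100),(-26,26,100),(-26,-26,100),(26,26,0),(26,-26,0),(-26,26,0),(-26,-26,0)])/1000));print(q)
x0,y0=(q.min(0)-12).astype(int);x1,y1=(q.max(0)+12).astype(int);x0,y0=max(x0,0),max(y0,0)
k=int(min(800//(x1-x0),600//(y1-y0)));print(x0,y0,k)
cv2.imwrite('pics/c6.png',crop(im[:,:,::-1],x0,x1,y0,y1,k))
```

```bash
python3 to.py .4825 -.169 .2 -.687
```

```text
[[228.91953435  64.53789217]
 [286.98663249  64.54692649]
 [230.03618709 123.11508615]
 [285.81690877 123.11579395]
 [235.93258245  72.71680249]
 [279.54929506  72.72113865]
 [236.57172722 116.91237144]
 [278.88238825 116.91263512]]
216 52 7
t 13.15 pos [ 0.4224 -0.1186  0.2464] F [-0.1 -0.1  0.8] w 0.087
delta tool [0.0785 0.0009 0.0464] rot [ 0.     -0.      0.0003] delta if rotated first [0.0785 0.0008 0.0464]
```

View pics/c6.png

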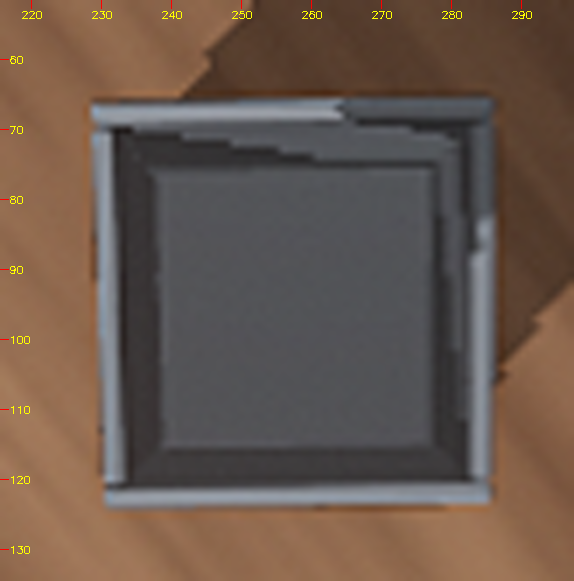

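Run:
```python
from m1 import *;import pickle
W=pickle.load(open('pics/w5.pkl','rb'))
o=(W,L((26,26,100),(26,-26,100),(-26,-26,100),(-26,26,100)),(np.array([(91,104),(494,97),(490,500),(104,505)])+.5)/7-.5+[216,52])
for z in(0,1):
    p,e=fit([o],[.4825,-.169,-.687,0],z);print(p,np.round(e,1).tolist())
```

```bash
python3 to.py .482 -.1695 .2 -.675
```

```text
[ 0.48207086 -0.16834151 -0.6737524 ] [[-0.3, -0.6], [0.2, -0.4], [0.3, 0.6], [-0.3, 0.6]]
[ 0.48211902 -0.16838815 -0.67359096 -0.00438091] [[0.1, -0.2], [-0.2, -0.0], [-0.0, 0.1], [0.1, 0.1]]
t 13.15 pos [ 0.4224 -0.1186  0.2464] F [-0.1 -0.1  0.8] w 0.087
delta tool [0.0784 0.0016 0.0464] rot [ 0.     -0.     -0.0117] delta if rotated first [0.0784 0.0025 0.0464]
```

In the tool's units: 0.026 m is 26, 0.016 m is 16, -0.012 rad is -0.24.

Emit:
step_hand --segments '[{"tx": 26, "ty": 1, "tz": 15, "rz": -0.24}, {"tx": 26, "tz": 15}, {"tx": 26, "tz": 16}, {}, {}, {}]' --aperture 0.087

```text
clock: 13.65
ee_pos: [0.4818, -0.1679, 0.2002]
tcp_rot: [[0.781, -0.624, -0.001], [-0.624, -0.781, -0.0], [-0.001, 0.001, -1.0]]
contact_force: [0.7, 0.2, 0.1]
grip_width: 0.0867
gripper_force: 0.0
```

```bash
python3 to.py .482 -.1685 .0765 -.675
```

```text
t 13.65 pos [ 0.4818 -0.1679  0.2002] F [0.7 0.2 0.1] w 0.0867
delta tool [0.0006 0.0003 0.1237] rot [0.0006 0.0007 0.0012] delta if rotated first [0.0005 0.0004 0.1237]
```

In the tool's units: 0.035 m is 35, 0.033 m is 33.

Emit:
step_hand --segments '[{"tz": 35}, {"tz": 35}, {"tz": 33}, {"tz": 20.7}, {}, {}, {}]' --aperture 0.087

```text
clock: 14.23
ee_pos: [0.483, -0.1683, 0.0791]
tcp_rot: [[0.782, -0.624, 0.004], [-0.624, -0.782, -0.001], [0.004, -0.002, -1.0]]
contact_force: [0.3, -0.1, 0.4]
grip_width: 0.0871
gripper_force: 0.0
```

```bash
python3 to.py .482 -.1685 .0765 -.675
```

```text
t 14.23 pos [ 0.483  -0.1683  0.0791] F [ 0.3 -0.1  0.4] w 0.0871
delta tool [-0.0007  0.0008  0.0026] rot [-0.0021 -0.0037  0.0017] delta if rotated first [-0.0007  0.0008  0.0026]
```

Emit:
step_hand --segments '[{}, {}, {}, {}, {}, {}, {}]' --aperture 0.04 --grip_force 25

```text
clock: 14.82
ee_pos: [0.4814, -0.1686, 0.0771]
tcp_rot: [[0.781, -0.625, 0.0], [-0.625, -0.781, -0.0], [0.0, -0.0, -1.0]]
contact_force: [0.4, -0.5, 2.7]
grip_width: 0.0518
gripper_force: 25.0
```

```bash
python3 to.py .482 -.1685 .0765 -.675
```

```text
t 14.82 pos [ 0.4814 -0.1686  0.0771] F [ 0.4 -0.5  2.7] w 0.0518
delta tool [ 0.0004 -0.0004  0.0006] rot [-0.0002 -0.0003  0.0002] delta if rotated first [ 0.0004 -0.0004  0.0006]
```

Emit:
step_hand --segments '[{"tz": -20}, {"tz": -35}, {"tz": -35}, {"tz": -35}, {"tz": -35}, {"tz": -30}, {}]'

```text
clock: 15.4
ee_pos: [0.4845, -0.1694, 0.2739]
tcp_rot: [[0.781, -0.624, 0.013], [-0.624, -0.781, -0.003], [0.012, -0.006, -1.0]]
contact_force: [0.9, 0.4, -0.9]
grip_width: 0.0515
gripper_force: 25.0
```

```bash
python3 to.py .6295 .0648 .26 -.102
```

```text
t 15.4 pos [ 0.4845 -0.1694  0.2739] F [ 0.9  0.4 -0.9] w 0.0515
delta tool [-0.0331 -0.2734  0.0152] rot [-0.0025 -0.0137 -0.5719] delta if rotated first [ 0.1204 -0.2478  0.0139]
```

Emit:
step_hand --segments '[{"rz": -2.292}, {"rz": -2.292}, {"rz": -2.292}, {"rz": -2.292}, {"rz": -2.292}, {}, {}]'

```text
clock: 15.98
ee_pos: [0.4809, -0.1684, 0.2661]
tcp_rot: [[0.995, -0.105, -0.001], [-0.105, -0.995, 0.0], [-0.001, -0.0, -1.0]]
contact_force: [-0.1, 0.5, -0.8]
grip_width: 0.052
gripper_force: 25.0
```

```bash
python3 to.py .6295 .0648 .26 -.102
```

```text
t 15.98 pos [ 0.4809 -0.1684  0.2661] F [-0.1  0.5 -0.8] w 0.052
delta tool [ 0.1233 -0.2475  0.006 ] rot [-0.0003  0.0014 -0.0029] delta if rotated first [ 0.124  -0.2472  0.0061]
```

In the tool's units: -0.0309 m is -30.9, 0.0154 m is 15.4, -0.003 rad is -0.06.

Emit:
step_hand --segments '[{"tx": 15.4, "ty": -30.9}, {"tx": 15.4, "ty": -30.9}, {"tx": 15.4, "ty": -30.9}, {"tx": 15.4, "ty": -30.9}, {"tx": 15.4, "ty": -30.9}, {"tx": 15.4, "ty": -30.9}, {"tx": 15.4, "ty": -30.9}, {"tx": 15.4, "ty": -30.9}, {"rz": -0.06}, {}]'

```text
clock: 16.82
ee_pos: [0.6292, 0.0664, 0.2652]
tcp_rot: [[0.995, -0.099, -0.002], [-0.099, -0.995, -0.001], [-0.002, 0.001, -1.0]]
contact_force: [-0.4, -0.6, -2.5]
grip_width: 0.0519
gripper_force: 25.0
```

Emit:
step_hand --segments '[{}, {}, {}]'

```text
clock: 17.07
ee_pos: [0.6285, 0.0637, 0.2673]
tcp_rot: [[0.995, -0.101, 0.0], [-0.101, -0.995, 0.0], [0.0, -0.0, -1.0]]
contact_force: [-0.9, 0.1, -0.8]
grip_width: 0.0517
gripper_force: 25.0
```

```bash
python3 to.py .6295 .0648 .23 -.102
```

Run:
```python
from station import r;import cv2,pickle
m=r.camera_model('wrist');im=r.read_camera('wrist');pickle.dump(m,open('pics/w6.pkl','wb'))
cv2.imwrite('pics/w6.png',im[:,:,::-1]);s=r.read_camera('side')[:,:,::-1];t=r.read_camera('top')[:,:,::-1]
from h import *
cv2.imwrite('pics/c7.png',join(cv2.resize(im[:,:,::-1],None,fx=.85,fy=.85),crop(s,170,260,160,300,4)))
```

```text
t 17.07 pos [0.6285 0.0637 0.2673] F [-0.9  0.1 -0.8] w 0.0517
delta tool [ 0.0008 -0.0012  0.0373] rot [-0.0001 -0.0004  0.0012] delta if rotated first [ 0.0008 -0.0012  0.0373]
```

View pics/c7.png

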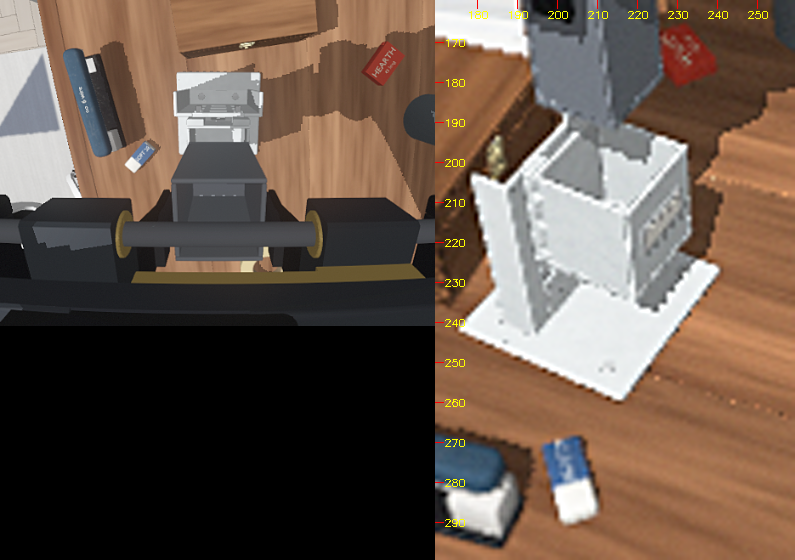

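In the tool's units: -0.0009 m is -0.9, 0.0008 m is 0.8, 0.001 rad is 0.02.

Emit:
step_hand --segments '[{"tx": 0.8, "ty": -0.9, "rz": 0.02}, {"tz": 20}, {"tz": 20}, {"tz": 15}, {"tz": 5}, {}, {}]'

```text
clock: 17.8
ee_pos: [0.6304, 0.0656, 0.2077]
tcp_rot: [[0.995, -0.1, 0.001], [-0.1, -0.995, -0.0], [0.001, 0.0, -1.0]]
contact_force: [-0.5, 0.3, -1.2]
grip_width: 0.0517
gripper_force: 25.0
```

```bash
python3 to.py .6295 .0648 .148 -.102
```

```text
t 17.8 pos [0.6304 0.0656 0.2077] F [-0.5  0.3 -1.2] w 0.0517
delta tool [-0.0009  0.0009  0.0597] rot [ 0.0001 -0.0013  0.0023] delta if rotated first [-0.0009  0.0009  0.0597]
```

In the tool's units: 0.01 m is 10, -0.0006 m is -0.6, -0.001 rad is -0.02.

Emit:
step_hand --segments '[{"tx": -0.6, "ty": 0.5, "tz": 10, "rz": -0.02}, {"tz": 10}, {"tz": 10}, {}, {}]'

```text
clock: 18.22
ee_pos: [0.6288, 0.0651, 0.1759]
tcp_rot: [[0.995, -0.099, -0.002], [-0.099, -0.995, -0.001], [-0.002, 0.001, -1.0]]
contact_force: [0.1, -0.8, -0.9]
grip_width: 0.0515
gripper_force: 25.0
```

Emit:
step_hand --segments '[{"tz": 10}, {"tz": 8}, {"tz": 4}, {}, {}]'

```text
clock: 18.63
ee_pos: [0.6292, 0.0652, 0.1545]
tcp_rot: [[0.995, -0.099, -0.001], [-0.099, -0.995, -0.0], [-0.001, 0.0, -1.0]]
contact_force: [0.6, -0.2, 0.1]
grip_width: 0.0518
gripper_force: 25.0
```

```bash
python3 to.py .6295 .0648 .148 -.102
```

```text
t 18.63 pos [0.6292 0.0652 0.1545] F [ 0.6 -0.2  0.1] w 0.0518
delta tool [0.0004 0.0003 0.0065] rot [0.0004 0.0005 0.0033] delta if rotated first [0.0004 0.0003 0.0065]
```

In the tool's units: 0.002 m is 2, 0.001 m is 1.

Emit:
step_hand --segments '[{"tz": 2}, {"tz": 2}, {"tz": 1}, {}, {}, {}]'

```text
clock: 19.13
ee_pos: [0.6293, 0.0653, 0.1501]
tcp_rot: [[0.995, -0.099, 0.0], [-0.099, -0.995, 0.0], [0.0, -0.0, -1.0]]
contact_force: [0.4, 0.2, -2.2]
grip_width: 0.0516
gripper_force: 25.0
```

Emit:
step_hand --segments '[{"tz": 1}, {"tz": 1}, {}, {}, {}]'

```text
clock: 19.55
ee_pos: [0.6293, 0.0653, 0.148]
tcp_rot: [[0.995, -0.099, 0.0], [-0.099, -0.995, -0.0], [0.0, -0.0, -1.0]]
contact_force: [0.2, 0.7, 0.3]
grip_width: 0.0518
gripper_force: 25.0
```

```bash
python3 to.py .6295 .0648 .148 -.102
```

```text
t 19.55 pos [0.6293 0.0653 0.148 ] F [0.2 0.7 0.3] w 0.0518
delta tool [ 0.0003  0.0004 -0.    ] rot [-0.     -0.0002  0.0033] delta if rotated first [ 0.0003  0.0004 -0.    ]
```

In the tool's units: 0.001 m is 1, 0.0005 m is 0.5.

Emit:
step_hand --segments '[{"tz": 1}, {"tz": 0.5}, {}, {}, {}, {}]'

```text
clock: 20.05
ee_pos: [0.6293, 0.0653, 0.1465]
tcp_rot: [[0.995, -0.099, 0.0], [-0.099, -0.995, 0.0], [0.0, -0.0, -1.0]]
contact_force: [-1.1, -0.2, -0.9]
grip_width: 0.0517
gripper_force: 25.0
```

```bash
python3 to.py .6295 .0648 .148 -.102
```

```text
t 20.05 pos [0.6293 0.0653 0.1465] F [-1.1 -0.2 -0.9] w 0.0517
delta tool [ 0.0002  0.0005 -0.0015] rot [-0.0001 -0.0002  0.0033] delta if rotated first [ 0.0002  0.0005 -0.0015]
```

Emit:
step_hand --segments '[{"tz": 1}, {}, {}, {}, {}]'

```text
clock: 20.47
ee_pos: [0.6294, 0.0653, 0.1464]
tcp_rot: [[0.995, -0.098, 0.001], [-0.098, -0.995, -0.0], [0.001, -0.0, -1.0]]
contact_force: [-1.7, 1.4, 4.8]
grip_width: 0.0518
gripper_force: 25.0
```

```bash
python3 to.py .6295 .0648 .148 -.102
```

```text
t 20.47 pos [0.6294 0.0653 0.1464] F [-1.7  1.4  4.8] w 0.0518
delta tool [ 0.0001  0.0005 -0.0016] rot [-0.0001 -0.001   0.0035] delta if rotated first [ 0.0001  0.0005 -0.0016]
```

Emit:
step_hand --segments '[{"tz": -0.3}, {}, {}]'

```text
clock: 20.72
ee_pos: [0.6294, 0.0653, 0.1464]
tcp_rot: [[0.995, -0.098, 0.001], [-0.098, -0.995, 0.0], [0.001, -0.0, -1.0]]
contact_force: [-2.3, 0.4, 6.3]
grip_width: 0.0521
gripper_force: 25.0
```

Emit:
step_hand --segments '[{}, {}, {}, {}, {}, {}]' --aperture 0.087

```text
clock: 21.22
ee_pos: [0.6292, 0.0652, 0.1454]
tcp_rot: [[0.995, -0.099, -0.0], [-0.099, -0.995, -0.0], [-0.0, 0.0, -1.0]]
contact_force: [1.1, -0.9, -0.1]
grip_width: 0.0826
gripper_force: 0.0
```

Emit:
step_hand --segments '[{"tz": -10}, {"tz": -30}, {"tz": -35}, {"tz": -35}, {"tx": -30}, {"tx": -35}, {"tx": -30}, {}, {}, {}]'

```text
clock: 22.05
ee_pos: [0.5354, 0.0748, 0.2569]
tcp_rot: [[0.995, -0.098, 0.002], [-0.098, -0.995, 0.001], [0.002, -0.001, -1.0]]
contact_force: [0.1, -0.5, -0.4]
grip_width: 0.0869
gripper_force: 0.0
```

Run:
```python
from station import r;import cv2,pickle
from h import *
m=r.camera_model('wrist');im=r.read_camera('wrist');cv2.imwrite('pics/w7.png',im[:,:,::-1])
P=place([.6295,.0648,-.102,.067],np.array([(26,26,103),(26,-26,103),(-26,-26,103),(-26,26,103),(-33,33,75),(-33,-33,75)])/1000)
print(np.round(proj(m,P),1).tolist())
q=proj(m,P[:4]).astype(np.float32)
g=cv2.cvtColor(im,cv2.COLOR_RGB2GRAY)
# grey profile along row/column through the pot rim's middle
c=q.mean(0).astype(int);print(c)
print('row',[(i,int(g[c[1],i])) for i in range(c[0]-60,c[0]+61,1)][::1])
print('col',[(i,int(g[i,c[0]])) for i in range(max(0,c[1]-60),c[1]+75,1)])
```

```text
[[222.2, 32.7], [295.5, 33.1], [293.4, 107.6], [223.5, 107.2], [218.7, 114.9], [297.9, 115.3]]
[258  70]
row [(198, 119), (199, 113), (200, 111), (201, 112), (202, 114), (203, 115), (204, 110), (205, 107), (206, 96), (207, 201), (208, 217), (209, 212), (210, 211), (211, 212), (212, 212), (213, 212), (214, 212), (215, 212), (216, 213), (217, 213), (218, 209), (219, 226), (220, 220), (221, 156), (222, 120), (223, 156), (224, 154), (225, 111), (226, 59), (227, 58), (228, 62), (229, 62), (230, 61), (231, 62), (2
[... 1740 characters left out ...]
3, 87), (84, 88), (85, 86), (86, 86), (87, 87), (88, 86), (89, 87), (90, 87), (91, 87), (92, 87), (93, 88), (94, 86), (95, 87), (96, 86), (97, 85), (98, 87), (99, 86), (100, 88), (101, 89), (102, 66), (103, 66), (104, 66), (105, 64), (106, 57), (107, 119), (108, 148), (109, 139), (110, 126), (111, 101), (112, 100), (113, 137), (114, 233), (115, 223), (116, 208), (117, 109), (118, 118), (119, 121), (120, 123), (121, 122), (122, 122), (123, 122), (124, 124), (125, 122), (126, 123), (127, 124), (128, 124), (129, 125), (130, 126), (131, 126), (132, 124), (133, 126), (134, 125), (135, 127), (136, 127), (137, 129), (138, 128), (139, 128), (140, 128), (141, 128), (142, 126), (143, 126), (144, 127)]
```

```bash
python3 -c "
from station import r
print(r.close_job())"
```

```text
the job is handed in; nothing more can be done
None
```

I handed the job in at about 22 s: the bin hangs in the top slots and held against an upward pull of about 6 N, the pot stands on its floor, released only after it touched down, and I saw no sign of a bystander being touched; no verdict came back.

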